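# Open the square preserve jar in its tray and hold the lid over it

## Robot

A 6-joint arm with a two-finger parallel gripper is mounted at the origin on a cart in front of the work surface, level with it; the furniture and walls round the work are solid. World frame = base frame: x ahead of the robot, y to its left, z up, the work surface at z = 0. Lengths are in m, angles in rad, forces in N, time in s.
With the tool pointing down it reaches from about 0.35 to 0.775 m from the base axis. Payload 7.3 kg.
Tool frame: the origin (TCP) lies midway between the tips of the shut fingers; the grasp point (between the pads) lies 19 mm behind it; z points along the fingers, y is the direction in which the jaws open and shut (so a half turn about z gives the same grasp; the last joint's range is limited). The gripper opens to 92 mm and grips with 3 to 60 N. Pads are 19 mm wide; open, the fingers measure 130 mm over their backs; the gripper's body (75 mm by 190 mm) begins 47 mm behind the grasp point.
Start: joints at [-0.146, 0.342, 1.524, -0, 1.275, -0.146], TCP at [0.525, 0, 0.227] pointing down, gripper open.
Joint ranges: [-2.53, 2.53], [-0.77, 2.02], [0.04, 2.7], [-1, 4.14], [0.28, 2.66], [-3.11, 3.11]. Speed limits (rad/s): [2.57, 2.57, 3.14, 3.14, 3.14, 3.14].

## Interface

Orientations are given as a unit quaternion [w, x, y, z].
In Python, from rig import arm gives the robot as it stands.
- The arm moves only by the tool carry_out, never from a script. Its argument "series" is a list of rows, each an object with "claw": the closure, from 0 (fully open) to 1 (shut); "dp": the shift along the tool's x, y, z in mm, a list of three; "roll": the turn about the tool's z in degrees. In form: [{"claw": claw, "dp": [tx, ty, tz], "roll": roll}, ...]. A call has 1 to 10 rows; each row shifts and turns the commanded pose from where the row before left it, along the tool's axes as they then stand; what a row does not reach is not made up. A row lasts 1/12 s, in which the tool goes at most 41.7 mm and 7.16 degrees, less where a joint would pass 70% of its speed; a pose out of reach is approached as far as the arm can. A call with a gripper value outside its range is refused whole. The fingers move at their own pace and stop on an object; "newtons" is the grip in N (left out, the last holds). Time passes only in rows, so rows that do not move let the fingers close. It gives the time, the measured TCP pose, the force and the opening at its end, in the units of the state.
- arm.observe(): the state, without advancing time (a new reading comes with each control period).
- arm.read_camera(name): name is "scene" or "side" or "wrist"; returns the picture (480x640x3 uint8, red, green, blue); there is no depth.
- arm.camera_model(name): a dict with "vfov" (degrees; the focal length in pixels is half the picture's height over the tangent of half this angle, whatever the lens; pixels are square), "cx", "cy" (the principal point, pixels), "rvec" (rotation vector, rad) and "tvec" (3), from world to camera coordinates, as OpenCV has them. Camera axes: x right, y down, z forward; pixel columns grow to the right and rows downward; lengths in m; the calibration is good to about 2 mm. A picture is of the moment at which its call begins: read the wrist's pose just before it. camera_model takes no time and is no camera call; for the wrist camera it gives the pose at the moment of the call.
- arm.finish_job(): hands the job in, once; it reports no verdict.
The state is a dict: "clock": time; "joint_pos": joint angles; "qd": joint speeds; "joint_efforts": joint torques, N m; "tcp_pos": TCP position; "ee_rot": TCP orientation; "force": force on the tool from outside, world axes, zero at the start; "ft_torque": the same for the moment, N m; "opening": finger opening in m.
Only numpy, scipy, OpenCV 4.12 (cv2) and the standard library are available. Lean on these libraries where they do the work, as an engineer would, in place of code of your own. Each camera call takes 0.05 s, during which the arm holds its last target.

## Task

The square glass jar of preserve on the two-jar tray has to be opened. First slide the thin plywood divider that stands between the jars straight up out of its grooves by its top edge and stand it in the open wooden packing box, so there is room for a hand round the lid; then, with the jar still braced in its well, unscrew the tight lid anticlockwise until the threads let go, lift it straight off and finish still holding it, level, just above the open mouth (a finger's breadth or two clear of the glass). The square jar must stay down in its well, and the round jar beside it must stay where it stands.

Things in the scene. Friction and masses are not known exactly. Their poses are not given: they have to be found in the camera images.
- tray: Low wooden tray for two jars, 86 (x) x 190 (y) x 44 mm high, fixed. Origin: centre of its underside on the worktop; y is its long axis. Floor 8 mm thick. Square wells, 62 x 62 mm inside and 36 mm deep, at y = -52 and +52 mm. At y = 0 two pairs of upright posts, 76 mm high over the worktop, form 8 mm grooves for the divider. Which jar is in which well changes.
- divider: Thin loose plywood panel, 60 (x) x 5 (y) x 165 mm (z), 45 g. Origin: centre of its lower edge; z points up to its top edge, y is its thickness. It starts upright in the grooves at the tray's middle, lower edge 8 mm, top edge 173 mm above the worktop, some 60 mm higher than the lids. It is free of the posts once lifted 68 mm.
- packing_box: Open wooden box, 116 (x) x 68 (y) x 85 mm high outside, walls and floor 7 mm, fixed. Origin: centre of its underside on the worktop; x is its long axis. Two short plywood strips (65 mm high) stand along its +y wall, so the free space inside is 102 mm in x and from y = -27 to +14 mm. The divider stands or leans there, its width along the box's x.
- box_floor (a point): Centre of the inner floor of the packing box, 7 mm above the worktop.
- jar: Square glass jar, filled, about 0.3 to 0.5 kg, loose: body 60 x 60 x 70 mm, sloping shoulder from 70 to 77 mm, round neck 42 mm wide, rim 98 mm above its underside. Origin: centre of its underside; z up. It stands on the floor of a well, 8 mm above the worktop, with 1 mm play a side; the well lets it turn no more than about 3 degrees.
- jar_mouth (a point): Centre of the jar's rim, 98 mm above the jar's underside; z up.
- cap: Round plain silvery metal lid, ribbed round its side, screwed on the square jar: 58 mm wide, 18.5 mm high, 50 g. Origin: centre of its lower edge; z up. Shut, its lower edge is 93 mm and its top 111.5 mm above the worktop; the jar's shoulder begins 8 mm below the lower edge. It sits tight: 0.3 to 0.6 N m to turn. Pulling it up without turning lifts the jar.
- cap_top (a point): Centre of the lid's top. Turning anticlockwise seen from above unscrews. Yaw of the lid relative to the jar: 0.16 to 0.40 rad at the start; from 1.30 to 1.85 rad its three lugs are in the gaps of the thread and it lifts straight off; hard stop at about 1.9 rad. So a turn of 1.3 rad always frees it. It rises up to 3 mm while being turned.
- mustard_jar: The other jar, round, 62 mm wide and 86 mm high with its own lid, loose, standing in the other well; to be left alone. Origin: centre of its underside.

How it is judged:
On the way, in this order (a step that is already met when the one before it is completed fails the run):
1. the divider is out of the tray and stands released in the packing box (x of divider in the frame of packing_box between -0.055 and 0.055 m and y of divider in the frame of packing_box between -0.03 and 0.03 m and z of divider in the frame of packing_box below 0.025 m and angle between divider's own z axis and vertical below 0.6 rad and contact force between divider and the fingers below 0.1 N), for 0.2 s.
2. the lid is off the threads and held clear above the jar (z of cap in the frame of jar_mouth between 0.004 and 0.05 m and horizontal distance between cap and jar_mouth below 0.018 m and angle between cap's own z axis and vertical below 0.2 rad and contact force between cap and the fingers above 1 N and contact force between cap and jar below 0.05 N), for 0.2 s.
At the end, for the whole second after the job is handed in: Divider stands released in the packing box (foot under 25 mm, lean < 0.6 rad); fingers hold the lid off the jar, lower edge 4 to 50 mm over the rim, within 18 mm of its centre, tilt < 0.2 rad, at rest; the square jar is upright, its foot within 4 mm of its well's floor (all of step 1 and all of step 2 and z of jar in the frame of tray below 0.012 m and angle between jar's own z axis and vertical below 0.08 rad and linear speed of cap below 0.03 m/s); the arm keeps its last pose, push and grip.
It fails at once if the square jar is lifted out of its seat (over 15 mm) or tipped (z of jar in the frame of tray above 0.023 m or angle between jar's own z axis and vertical above 0.3 rad).
It fails at once if the round jar is shifted or tipped (distance of mustard_jar from where it was at the start of the episode above 0.015 m or angle between mustard_jar's own z axis and vertical above 0.3 rad).
It also fails if it takes over 45 s, if anything falls off the work surface, if the arm or the gripper's body presses on something with over 40 N, if the wrist force passes 120 N, or if a joint passes its speed limit or range.

## Working session

There is one attempt and no reset: what is moved stays moved. The work goes in short steps, Python scripts to look and compute and a tool call to move; the robot and the scene stay as the last step left them, time stands still between calls to the robot, and variables do not carry over. Pictures are saved under pics/ and viewed, and the job is handed in when it is done.

Besides the shell and the picture viewer there is one more tool, called after "Call:" by a JSON object that holds its "op" and its "data". carry_out: Moves the arm, as the interface text tells. Its arguments: {"type":"object","properties":{"series":{"type":"array","items":{"type":"object","properties":{"claw":{"type":"number"},"dp":{"type":"array","items":{"type":"number"}},"roll":{"type":"number"}}}},"newtons":{"type":"number"}},"required":["series"]}

```bash
ls; mkdir -p pics
python3 - <<'E'
from rig import arm
import cv2
s=arm.observe();print(s)
for n in("scene","side","wrist"):
    print(n,arm.camera_model(n)); cv2.imwrite(f"pics/{n}0.png",arm.read_camera(n)[:,:,::-1])
E
```

```text
pics
{'clock': 0.0, 'joint_pos': array([-1.46023194e-01,  3.42746373e-01,  1.52501103e+00, -8.56303544e-06,
        1.27538571e+00, -1.45993975e-01]), 'qd': array([-1.62123511e-04,  1.30127974e-03,  8.88974932e-04, -1.10977030e-03,
       -3.32375966e-04, -1.53841895e-05]), 'joint_efforts': array([ 7.61924657e-04, -4.31245601e+01, -2.44219762e+01,  7.17750052e-02,
        5.59406646e-02, -1.04314388e-04]), 'tcp_pos': array([5.24599009e-01, 6.64215139e-05, 2.26034775e-01]), 'ee_rot': array([-6.19644895e-04,  7.07116015e-01,  7.07097122e-01, -4.65868287e-04]), 'force': array([-0.05355806,  0.24816526, -0.12027579]), 'ft_torque': array([-0.01840788,  0.02132533, -0.00280432]), 'opening': 0.09189630863919068}
scene {'vfov': 54.965187674984826, 'cx': 316.2615222982782, 'cy': 241.54318218943163, 'rvec': array([ 1.83975557,  1.53662956, -0.66450008]), 'tvec': array([-0.28267268, -0.23151136,  1.2648181 ])}
side {'vfov': 54.22369915242896, 'cx': 321.7910459744088, 'cy': 237.71452642456808, 'rvec': array([ 2.15310351, -0.49847608,  0.22777516]), 'tvec': array([-0.39578967,  0.30631502,  0.58081113])}
wrist {'vfov': 61.46055000198919, 'cx': 322.47036158159005, 'cy': 237.91491306484284, 'rvec': array([-2.86819832e+00, -6.73634169e-04,  2.22816496e-03]), 'tvec': array([-0.52499898, -0.03410167,  0.39149325])}
```

View pics/scene0.png

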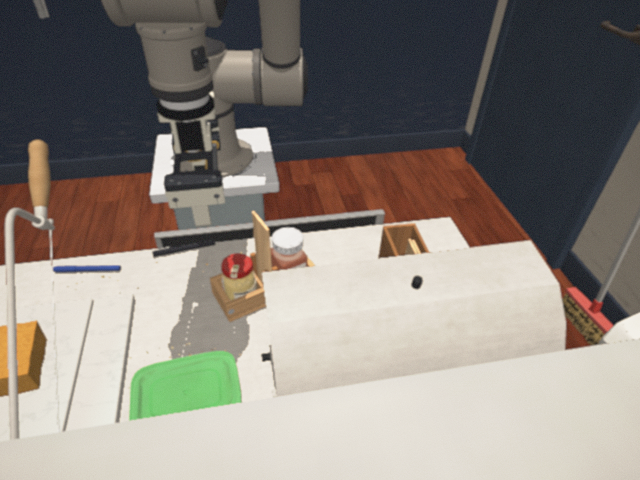

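View pics/side0.png

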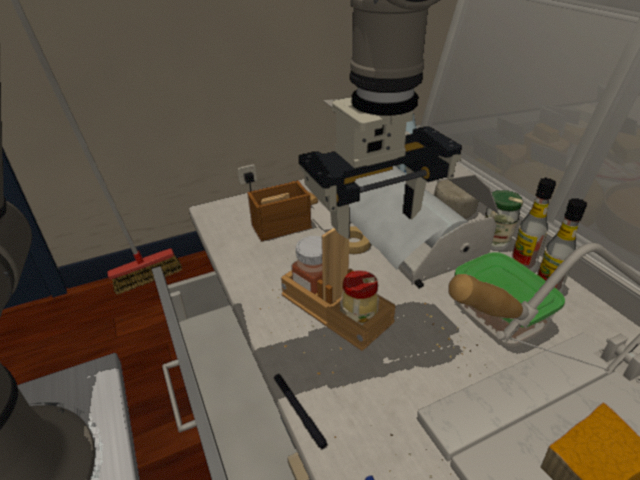

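View pics/wrist0.png

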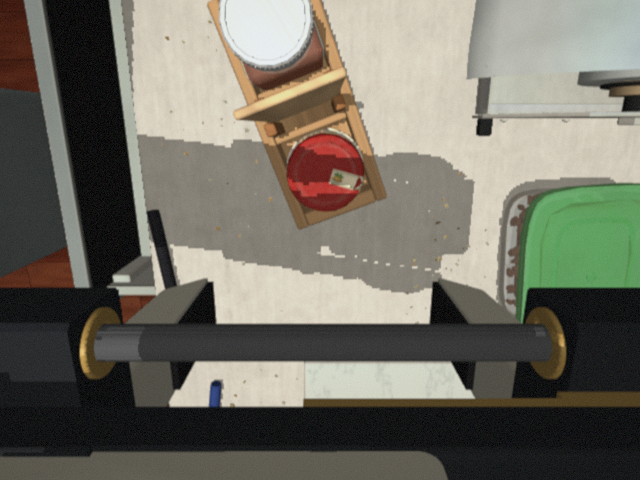

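```bash
cat > h.py <<'E'
import numpy as np,cv2
def K(m):
    f=240/np.tan(np.radians(m['vfov'])/2); return np.array([[f,0,m['cx']],[0,f,m['cy']],[0,0,1]])
def ray(m,uv):
    R=cv2.Rodrigues(m['rvec'])[0]; c=-R.T@m['tvec']
    d=R.T@(np.linalg.inv(K(m))@np.array([uv[0],uv[1],1.])); return c,d/np.linalg.norm(d)
def plane(m,uv,z):
    c,d=ray(m,uv); return c+d*(z-c[2])/d[2]
def proj(m,p):
    return cv2.projectPoints(np.array(p,float).reshape(-1,3),m['rvec'],m['tvec'],K(m),None)[0].reshape(-1,2)
E
python3 - <<'E'
import cv2
a=cv2.imread('pics/wrist0.png')[0:250,180:420]; cv2.imwrite('pics/w0c.png',cv2.resize(a,None,fx=2.4,fy=2.4,interpolation=2))
a=cv2.imread('pics/side0.png')[170:360,230:410]; cv2.imwrite('pics/s0c.png',cv2.resize(a,None,fx=3,fy=3,interpolation=2))
a=cv2.imread('pics/scene0.png')[200:330,200:440]; cv2.imwrite('pics/c0c.png',cv2.resize(a,None,fx=3.3,fy=3.3,interpolation=2))
E
```

```text
(no output)
```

View pics/w0c.png

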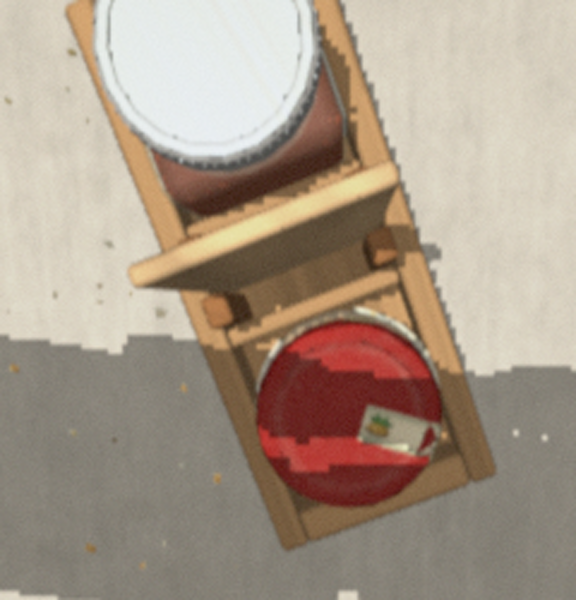

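View pics/s0c.png

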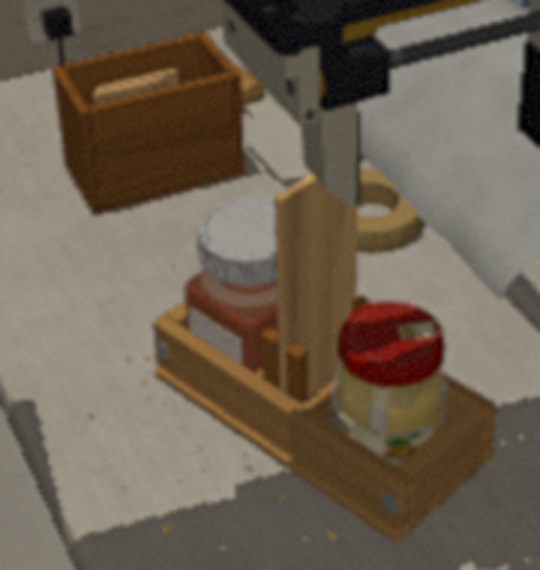

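View pics/c0c.png

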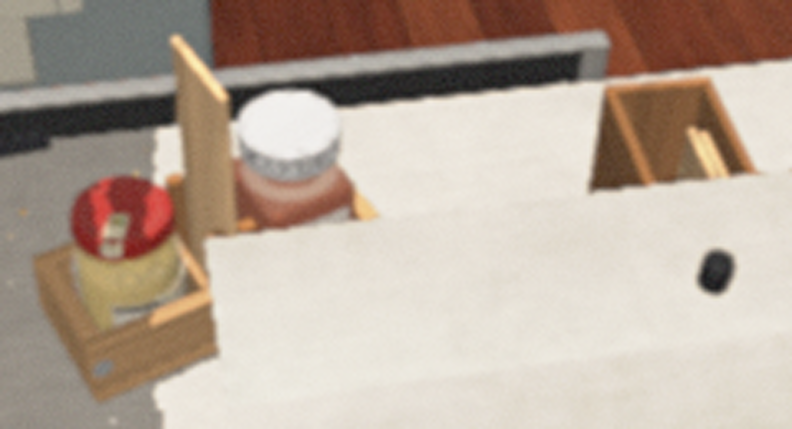

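Run:
```python
from rig import arm
from h import *
w=arm.camera_model('wrist');s=arm.camera_model('side');c=arm.camera_model('scene')
P=lambda n,m,o,f,z,l:print(n,[np.round(plane(m,(o[0]+u/f,o[1]+v/f),z)*1000,1)[:2].tolist() for u,v in l])
P('div wrist',w,(180,0),2.4,.173,[(130,270),(137,287),(390,164),(398,178)])
P('div side',s,(230,170),3,.173,[(278,193),(313,175),(356,203)])
P('div scene',c,(200,200),3.3,.173,[(172,37),(182,37),(220,103),(230,100)])
P('box side',s,(230,170),3,.085,[(57,70),(95,110),(240,78),(208,35)])
P('strip side',s,(230,170),3,.072,[(93,95),(97,100),(178,78),(178,68)])
P('box scene',c,(200,200),3.3,.085,[(605,87),(710,78)])
P('lid wrist',w,(180,0),2.4,.1115,[(206,50)])
P('lid side',s,(230,170),3,.1115,[(240,228)])
P('tray side z44',s,(230,170),3,.044,[(155,325),(395,478),(495,405)])
P('tray wrist z44',w,(180,0),2.4,.044,[(68,10),(290,550),(495,475)])
P('red wrist z86',w,(180,0),2.4,.094,[(350,413)])
P('knob',s,(0,0),1,0.0,[(0,0)])
R=cv2.Rodrigues(w['rvec'])[0];print('wcam',-R.T@w['tvec'])
```

```text
div wrist [[480.9, 78.9], [482.2, 75.5], [535.1, 99.5], [536.8, 96.9]]
div side [[482.4, 81.0], [505.0, 87.0], [513.0, 55.9]]
div scene [[480.6, 77.5], [481.5, 82.7], [538.7, 96.8], [537.1, 102.0]]
box side [[460.5, 393.7], [466.6, 332.4], [569.0, 325.6], [573.2, 390.7]]
strip side [[477.7, 371.5], [478.0, 364.0], [538.8, 365.5], [544.0, 378.3]]
box scene [[458.3, 335.4], [460.5, 401.9]]
lid wrist [[490.5, 134.2]]
lid side [[485.2, 138.2]]
tray side z44 [[437.2, 157.7], [503.3, -8.4], [577.6, 13.5]]
tray wrist z44 [[438.9, 160.7], [506.3, -14.8], [579.7, 12.8]]
red wrist z86 [[527.6, 40.3]]
knob [[-266.7, 4097.4]]
wcam [0.52562154 0.07299621 0.38541705]
```

Run:
```python
from rig import arm
from h import *
w=arm.camera_model('wrist');s=arm.camera_model('side');c=arm.camera_model('scene')
P=lambda n,m,z,l:print(n,[np.round(plane(m,p,z)*1000,0)[:2].tolist() for p in l])
P('table edge side',s,0,[(190,208),(330,180),(252,195)])
P('bin bottom side',s,0,[(418,282),(355,225)])
P('bin foot wrist',w,0,[(484,130),(475,75)])
P('bin wrist z.1',w,.1,[(484,130),(470,75)])
for z in(0,.1,.15,.2): P('bin scene%g'%z,c,z,[(265,270),(540,246),(275,385),(560,330)])
for z in(.1,.15): P('bin side%g'%z,s,z,[(490,240),(455,205),(440,180)])
```

```text
table edge side [[354.0, 535.0], [702.0, 504.0], [502.0, 525.0]]
bin bottom side [[676.0, 82.0], [662.0, 299.0]]
bin foot wrist [[674.0, 68.0], [661.0, 116.0]]
bin wrist z.1 [[636.0, 70.0], [622.0, 105.0]]
bin scene0 [[457.0, 94.0], [484.0, 699.0], [721.0, 82.0], [701.0, 610.0]]
bin scene0.1 [[556.0, 88.0], [579.0, 604.0], [782.0, 78.0], [764.0, 528.0]]
bin scene0.15 [[606.0, 86.0], [627.0, 556.0], [812.0, 76.0], [796.0, 487.0]]
bin scene0.2 [[656.0, 83.0], [675.0, 509.0], [842.0, 75.0], [828.0, 446.0]]
bin side0.1 [[774.0, 28.0], [792.0, 145.0], [826.0, 237.0]]
bin side0.15 [[719.0, -20.0], [735.0, 85.0], [766.0, 167.0]]
```

Run:
```python
import cv2
a=cv2.imread('pics/side0.png')[130:300,180:520]; cv2.imwrite('pics/s0d.png',cv2.resize(a,None,fx=2.3,fy=2.3,interpolation=2))
```

```text
(no output)
```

View pics/s0d.png

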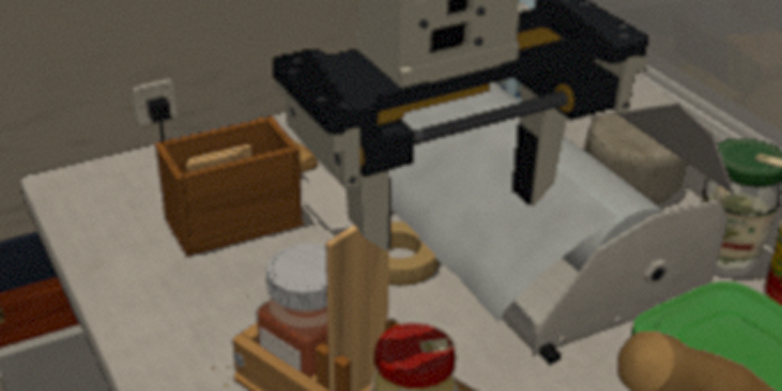

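Call:
{"op": "carry_out", "data": {"series": [{"claw":0,"dp":[22,-4,0],"roll":0},{"claw":0,"dp":[22,-4,0],"roll":0},{"claw":0,"dp":[22,-4,0],"roll":0},{"claw":0,"dp":[21.5,-3.5,0],"roll":0},{"claw":0,"dp":[0,0,0],"roll":7},{"claw":0,"dp":[0,0,0],"roll":7},{"claw":0,"dp":[0,0,0],"roll":7},{"claw":0,"dp":[0,0,0],"roll":7},{"claw":0,"dp":[0,0,0],"roll":7}], "newtons": 20}}

```text
clock: 0.9
tcp_pos: [0.5093, 0.0876, 0.2264]
ee_rot: [-0.0, 0.888, 0.459, -0.0]
force: [0.3, -0.4, -0.5]
opening: 0.0915
```

Call:
{"op": "carry_out", "data": {"series": [{"claw":0,"dp":[0,0,0],"roll":7},{"claw":0,"dp":[0,0,0],"roll":7},{"claw":0,"dp":[0,0,0],"roll":7},{"claw":0,"dp":[0,0,0],"roll":7},{"claw":0,"dp":[0,0,0],"roll":6.4},{"claw":0,"dp":[0,0,0],"roll":0},{"claw":0,"dp":[0,0,0],"roll":0}]}}

```text
clock: 1.48
tcp_pos: [0.5094, 0.0875, 0.2265]
ee_rot: [-0.0, 0.984, 0.18, -0.0]
force: [-0.1, -0.2, -0.3]
opening: 0.0919
```

Run:
```python
from rig import arm
import cv2
s=arm.observe();print(s['clock'],s['tcp_pos'],s['joint_pos'],s['ee_rot'])
for n in("side","wrist"):
    cv2.imwrite(f"pics/{n}1.png",arm.read_camera(n)[:,:,::-1])
```

```text
1.4833 [0.50938902 0.08749188 0.22653749] [ 2.17408472e-02  3.27493623e-01  1.54609941e+00 -8.13648872e-06
  1.26838905e+00  1.22966075e+00] [-2.71291157e-05  9.83584955e-01  1.80445553e-01 -1.92852603e-04]
```

View pics/wrist1.png

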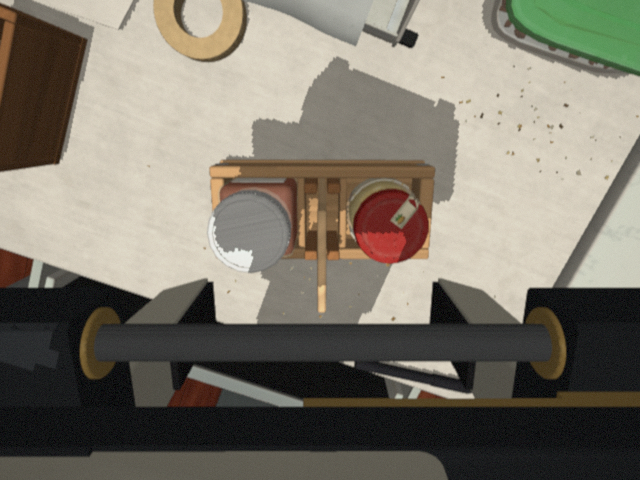

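View pics/side1.png

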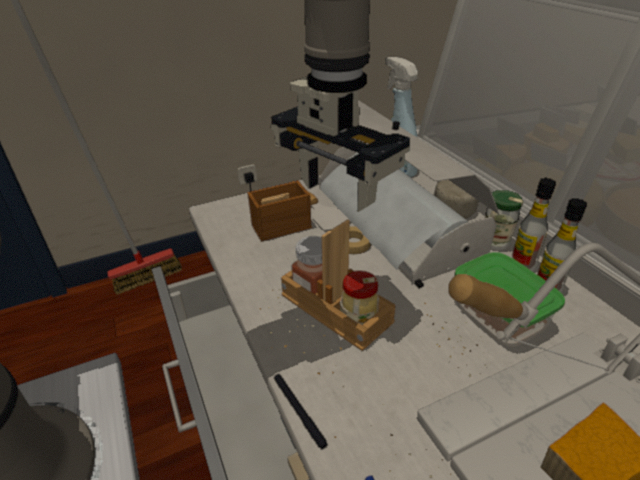

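Call:
{"op": "carry_out", "data": {"series": [{"claw":0,"dp":[0,0,28],"roll":0},{"claw":0,"dp":[0,0,28],"roll":0},{"claw":0,"dp":[0,0,28],"roll":0},{"claw":1,"dp":[0,0,0],"roll":0},{"claw":1,"dp":[0,0,0],"roll":0},{"claw":1,"dp":[0,0,0],"roll":0},{"claw":1,"dp":[0,0,0],"roll":0},{"claw":1,"dp":[0,0,0],"roll":0},{"claw":1,"dp":[0,0,0],"roll":0},{"claw":1,"dp":[0,0,0],"roll":0}]}}

```text
clock: 2.42
tcp_pos: [0.5099, 0.0876, 0.1436]
ee_rot: [0.0, 0.984, 0.179, 0.001]
force: [0.3, 0.0, -0.5]
opening: 0.0497
```

Call:
{"op": "carry_out", "data": {"series": [{"claw":1,"dp":[0,0,0],"roll":0},{"claw":1,"dp":[0,0,0],"roll":0},{"claw":1,"dp":[0,0,0],"roll":0},{"claw":1,"dp":[0,0,0],"roll":0},{"claw":1,"dp":[0,0,0],"roll":0},{"claw":1,"dp":[0,0,0],"roll":0},{"claw":1,"dp":[0,0,0],"roll":0},{"claw":1,"dp":[0,0,0],"roll":0}]}}

```text
clock: 3.08
tcp_pos: [0.5095, 0.0875, 0.1427]
ee_rot: [0.0, 0.984, 0.179, -0.0]
force: [0.5, 0.0, -0.3]
opening: 0.0046
```

Call:
{"op": "carry_out", "data": {"series": [{"claw":1,"dp":[0,0,-10],"roll":0},{"claw":1,"dp":[0,0,-12],"roll":0},{"claw":1,"dp":[0,0,-12],"roll":0},{"claw":1,"dp":[0,0,-12],"roll":0},{"claw":1,"dp":[0,0,-12],"roll":0},{"claw":1,"dp":[0,0,-12],"roll":0},{"claw":1,"dp":[0,0,-15],"roll":0},{"claw":1,"dp":[0,0,-15],"roll":0},{"claw":1,"dp":[0,0,-15],"roll":0},{"claw":1,"dp":[0,0,-15],"roll":0}]}}

```text
clock: 3.92
tcp_pos: [0.5093, 0.0875, 0.2743]
ee_rot: [0.0, 0.984, 0.179, 0.0]
force: [0.4, -0.9, -0.4]
opening: 0.0045
```

Run:
```python
from rig import arm
import cv2
s=arm.observe();print(s['clock'],s['tcp_pos'],s['ee_rot'])
for n in("side","wrist"):
    cv2.imwrite(f"pics/{n}2.png",arm.read_camera(n)[:,:,::-1])
```

```text
3.9167 [0.5093397  0.08750051 0.27427075] [6.60288130e-05 9.83884012e-01 1.78807648e-01 2.66377773e-04]
```

View pics/wrist2.png

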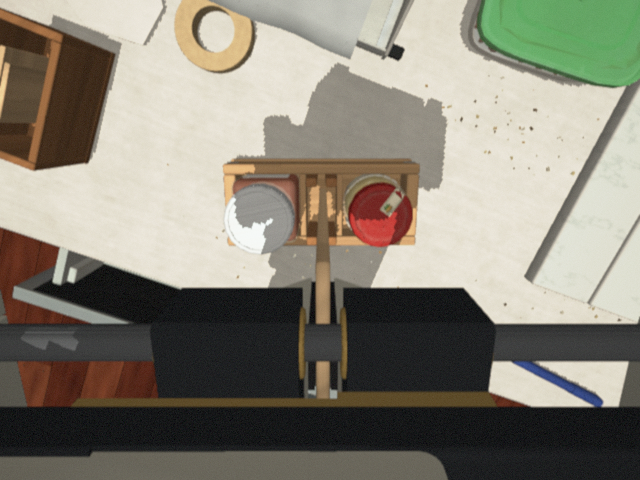

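View pics/side2.png

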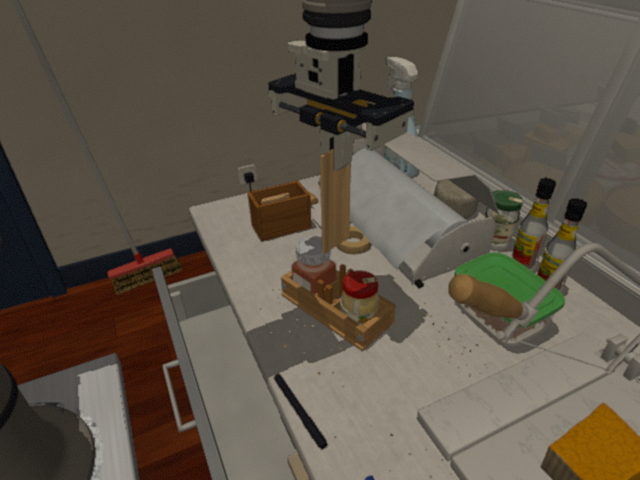

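Call:
{"op": "carry_out", "data": {"series": [{"claw":1,"dp":[0,0,0],"roll":5.5},{"claw":1,"dp":[0,0,0],"roll":5.5},{"claw":1,"dp":[0,0,0],"roll":5.5},{"claw":1,"dp":[0,0,0],"roll":6},{"claw":1,"dp":[0,-30,0],"roll":0},{"claw":1,"dp":[0,-35,0],"roll":0},{"claw":1,"dp":[0,-35,0],"roll":0},{"claw":1,"dp":[0,-35,0],"roll":0},{"claw":1,"dp":[0,-35,0],"roll":0},{"claw":1,"dp":[0,-30,0],"roll":0}]}}

```text
clock: 4.85
tcp_pos: [0.5155, 0.2895, 0.2719]
ee_rot: [0.0, 1.0, -0.016, -0.001]
force: [0.3, -0.4, -0.2]
opening: 0.0049
```

Run:
```python
from rig import arm
import cv2
s=arm.observe();print(s['clock'],s['tcp_pos'],s['ee_rot'],arm.camera_model('wrist'))
for n in("scene","wrist"):
    cv2.imwrite(f"pics/{n}3.png",arm.read_camera(n)[:,:,::-1])
```

```text
4.85 [0.51545872 0.28948164 0.27185892] [ 1.09862344e-04  9.99867164e-01 -1.62877855e-02 -5.91556956e-04] {'vfov': 61.46055000198919, 'cx': 322.47036158159005, 'cy': 237.91491306484284, 'rvec': array([-2.04224491,  2.10971953,  0.28937436]), 'tvec': array([0.30602397, 0.44092563, 0.57193455])}
```

View pics/wrist3.png

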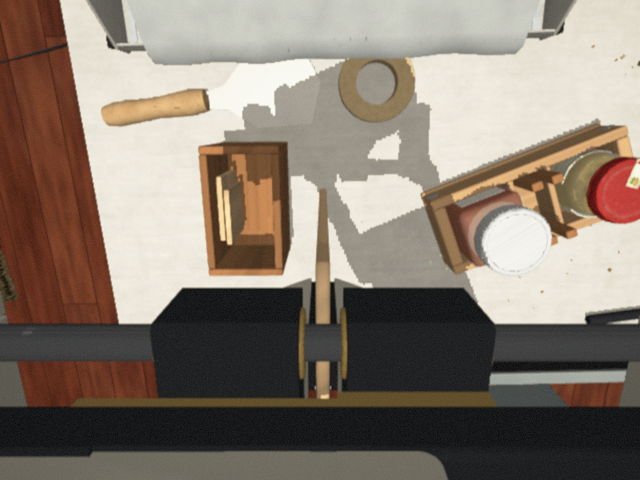

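View pics/scene3.png

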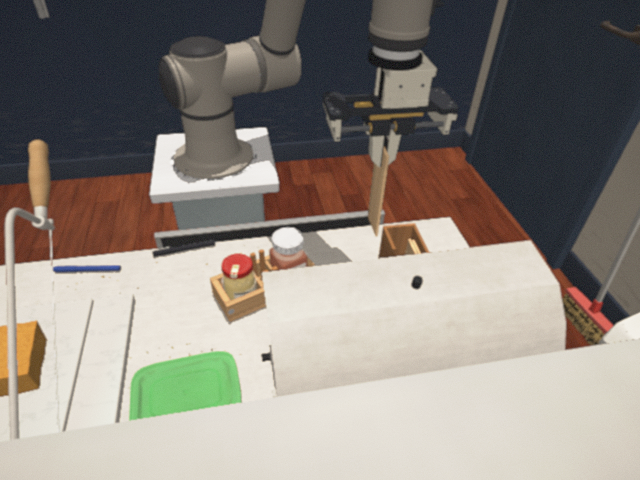

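Run:
```python
from rig import arm
from h import *
import cv2
s=arm.observe();print(s['clock'],s['tcp_pos'])
w=arm.camera_model('wrist')
cv2.imwrite(f"pics/wrist4.png",cv2.resize(arm.read_camera('wrist')[120:300,160:360,::-1],None,fx=3.5,fy=3.5,interpolation=2))
np.save('w4.npy',w,allow_pickle=True)
```

```text
4.95 [0.51509994 0.29134923 0.27131468]
```

View pics/wrist4.png

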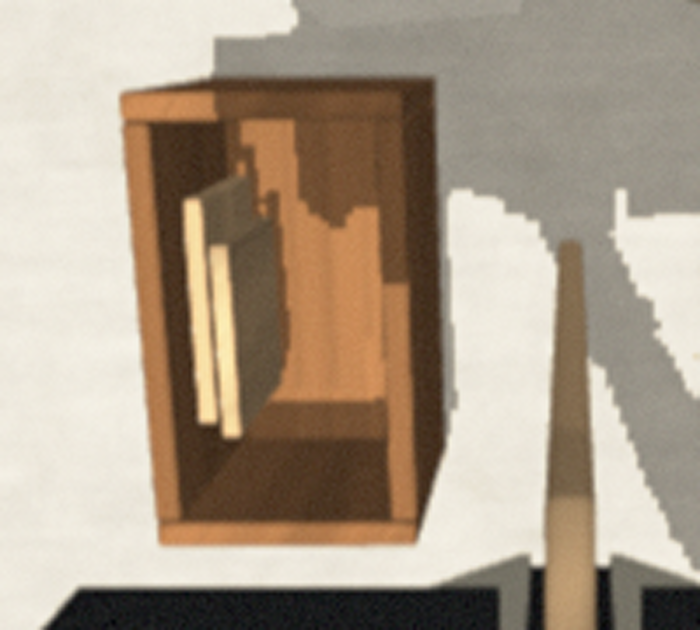

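Run:
```python
from h import *
w=np.load('w4.npy',allow_pickle=True).item()
f=lambda z,l:print(z,[np.round(plane(w,(160+u/3.5,120+v/3.5),z)*1000,1)[:2].tolist() for u,v in l])
f(.085,[(122,95),(403,92),(416,545),(160,545)])
f(.085,[(383,120),(391,520),(150,122),(180,520)])
f(.072,[(228,245),(241,437)])
```

```text
0.085 [[573.1, 396.7], [571.9, 329.6], [456.6, 333.1], [458.5, 399.8]]
0.085 [[565.5, 334.8], [463.7, 339.2], [566.6, 390.7], [465.3, 393.9]]
0.072 [[534.5, 378.0], [483.4, 379.3]]
```

Call:
{"op": "carry_out", "data": {"series": [{"claw":1,"dp":[0,-25,0],"roll":0},{"claw":1,"dp":[0,-25,0],"roll":0},{"claw":1,"dp":[0,-17,0],"roll":0},{"claw":1,"dp":[0,0,0],"roll":0},{"claw":1,"dp":[0,0,0],"roll":0},{"claw":1,"dp":[0,0,0],"roll":0},{"claw":1,"dp":[0,0,0],"roll":0}]}}

```text
clock: 5.58
tcp_pos: [0.5186, 0.3528, 0.2728]
ee_rot: [0.0, 1.0, -0.017, -0.0]
force: [-0.5, -0.3, -0.6]
opening: 0.005
```

Call:
{"op": "carry_out", "data": {"series": [{"claw":1,"dp":[-4,-5.5,0],"roll":0},{"claw":1,"dp":[0,0,20],"roll":0},{"claw":1,"dp":[0,0,20],"roll":0},{"claw":1,"dp":[0,0,0],"roll":0},{"claw":1,"dp":[0,0,0],"roll":0}]}}

```text
clock: 6.0
tcp_pos: [0.514, 0.3595, 0.2323]
ee_rot: [0.001, 1.0, -0.017, -0.001]
force: [0.6, -0.3, -0.6]
opening: 0.0051
```

Run:
```python
from rig import arm
import cv2
s=arm.observe();print(s['clock'],s['tcp_pos'],s['force'])
a=[cv2.resize(arm.read_camera(n)[y:y+180,x:x+220,::-1],None,fx=1.8,fy=1.8,interpolation=2) for n,x,y in(("side",200,80),("wrist",200,130))]
cv2.imwrite("pics/m5.png",cv2.hconcat(a))
```

```text
6.0 [0.51403887 0.35953537 0.23226193] [ 0.61228682 -0.31816967 -0.61520993]
```

View pics/m5.png

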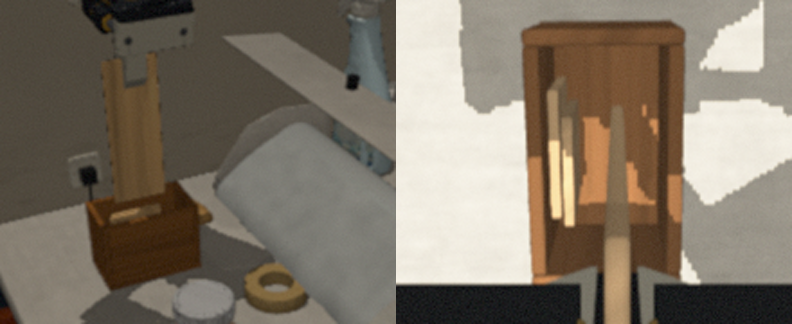

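Call:
{"op": "carry_out", "data": {"series": [{"claw":1,"dp":[0,0,15],"roll":0},{"claw":1,"dp":[0,0,18],"roll":0},{"claw":1,"dp":[0,0,18],"roll":0},{"claw":1,"dp":[0,0,15],"roll":0},{"claw":1,"dp":[0,0,10],"roll":0},{"claw":1,"dp":[0,0,7],"roll":0},{"claw":1,"dp":[0,0,4],"roll":0},{"claw":1,"dp":[0,0,0],"roll":0},{"claw":1,"dp":[0,0,0],"roll":0}]}}

```text
clock: 6.85
tcp_pos: [0.515, 0.3602, 0.1466]
ee_rot: [-0.0, 1.0, -0.017, 0.001]
force: [0.9, 0.1, -0.1]
opening: 0.005
```

Call:
{"op": "carry_out", "data": {"series": [{"claw":1,"dp":[0,0,2],"roll":0},{"claw":1,"dp":[0,0,2],"roll":0},{"claw":1,"dp":[0,0,1.5],"roll":0},{"claw":1,"dp":[0,0,0],"roll":0}]}}

```text
clock: 7.18
tcp_pos: [0.5151, 0.3603, 0.1417]
ee_rot: [-0.001, 1.0, -0.017, 0.001]
force: [0.2, -0.3, 4.8]
opening: 0.0046
```

Call:
{"op": "carry_out", "data": {"series": [{"claw":0.4,"dp":[0,0,0],"roll":0},{"claw":0,"dp":[0,0,0],"roll":0},{"claw":0,"dp":[0,0,0],"roll":0},{"claw":0,"dp":[0,0,0],"roll":0},{"claw":0,"dp":[0,0,0],"roll":0},{"claw":0,"dp":[0,0,0],"roll":0},{"claw":0,"dp":[0,0,0],"roll":0},{"claw":0,"dp":[0,0,0],"roll":0},{"claw":0,"dp":[0,0,0],"roll":0},{"claw":0,"dp":[0,0,0],"roll":0}]}}

```text
clock: 8.02
tcp_pos: [0.5146, 0.36, 0.1402]
ee_rot: [0.0, 1.0, -0.017, 0.0]
force: [-0.4, 1.2, -0.6]
opening: 0.0671
```

Run:
```python
from rig import arm
import cv2
s=arm.observe();print(s['clock'],s['tcp_pos'],s['force'],s['opening'])
a=[cv2.resize(arm.read_camera(n)[y:y+200,x:x+220,::-1],None,fx=1.8,fy=1.8,interpolation=2) for n,x,y in(("side",200,80),("wrist",200,130))]
cv2.imwrite("pics/m6.png",cv2.hconcat(a))
```

```text
8.0167 [0.51457823 0.36000262 0.14024757] [-0.3501236   1.18611946 -0.56446213] 0.06713179111864183
```

View pics/m6.png

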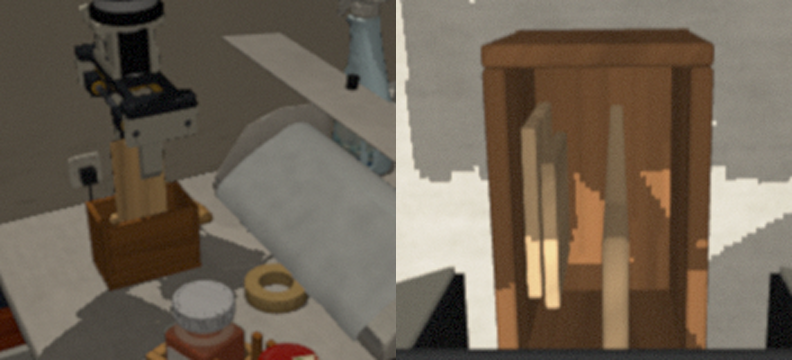

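Call:
{"op": "carry_out", "data": {"series": [{"claw":0,"dp":[0,0,0],"roll":0},{"claw":0,"dp":[0,0,0],"roll":0},{"claw":0,"dp":[0,0,0],"roll":0},{"claw":0,"dp":[0,0,-10],"roll":0},{"claw":0,"dp":[0,0,-15],"roll":0},{"claw":0,"dp":[0,0,-20],"roll":0},{"claw":0,"dp":[0,0,-20],"roll":0},{"claw":0,"dp":[0,0,-20],"roll":0},{"claw":0,"dp":[0,0,0],"roll":0},{"claw":0,"dp":[0,0,0],"roll":0}]}}

```text
clock: 8.95
tcp_pos: [0.5151, 0.3603, 0.2269]
ee_rot: [-0.001, 1.0, -0.017, 0.001]
force: [-0.4, 0.3, 0.5]
opening: 0.0918
```

Run:
```python
from rig import arm
import cv2
s=arm.observe();print(s['clock'],s['tcp_pos'],s['force'],s['opening'],s['joint_pos'])
a=[cv2.resize(arm.read_camera(n)[y:y+200,x:x+220,::-1],None,fx=1.8,fy=1.8,interpolation=2) for n,x,y in(("side",200,80),("wrist",200,130))]
cv2.imwrite("pics/m7.png",cv2.hconcat(a))
```

```text
8.95 [0.51506324 0.36030368 0.22691914] [-0.40782017  0.30348389  0.52389341] 0.091785649987698 [ 4.88583988e-01  5.34079403e-01  1.21643943e+00 -3.44303712e-05
  1.38772984e+00  2.09253386e+00]
```

View pics/m7.png

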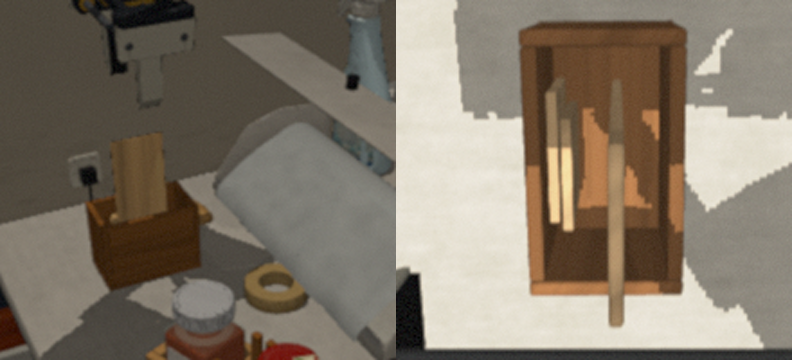

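Call:
{"op": "carry_out", "data": {"series": [{"claw":0,"dp":[-2.5,30,0],"roll":-6.5},{"claw":0,"dp":[0,0,0],"roll":6.5},{"claw":0,"dp":[-2.5,33,0],"roll":0},{"claw":0,"dp":[-2.5,33,0],"roll":0},{"claw":0,"dp":[-2.5,33,0],"roll":0},{"claw":0,"dp":[-2.5,33,0],"roll":0},{"claw":0,"dp":[-2.5,33,0],"roll":0},{"claw":0,"dp":[-2.5,30,0],"roll":0}]}}

```text
clock: 9.72
tcp_pos: [0.4884, 0.1339, 0.224]
ee_rot: [0.0, 1.0, -0.017, -0.001]
force: [0.3, -1.3, -0.0]
opening: 0.0917
```

Call:
{"op": "carry_out", "data": {"series": [{"claw":0,"dp":[0,0,0],"roll":-6.5},{"claw":0,"dp":[0,0,0],"roll":-6.5},{"claw":0,"dp":[0,0,0],"roll":-6.5},{"claw":0,"dp":[0,0,0],"roll":-6.5},{"claw":0,"dp":[0,0,0],"roll":-6.5},{"claw":0,"dp":[0,0,0],"roll":-6.5},{"claw":0,"dp":[0,0,0],"roll":-6.5},{"claw":0,"dp":[0,0,0],"roll":-6.5},{"claw":0,"dp":[0,0,0],"roll":0},{"claw":0,"dp":[0,0,0],"roll":0}]}}

```text
clock: 10.55
tcp_pos: [0.4891, 0.1356, 0.2243]
ee_rot: [-0.0, 0.907, 0.422, -0.001]
force: [-0.3, -0.2, 0.7]
opening: 0.0917
```

Run:
```python
from rig import arm
from h import *
s=arm.observe();print(s['clock'],s['tcp_pos'],s['ee_rot'],s['joint_pos'])
w=arm.camera_model('wrist'); np.save('w8.npy',w,allow_pickle=True)
im=arm.read_camera('wrist'); cv2.imwrite('pics/wrist8.png',im[:,:,::-1])
print(proj(w,[s['tcp_pos']*[1,1,0]+[0,0,.1115],[.4905,.1347,.1115]]))
```

```text
10.55 [0.48910072 0.13563196 0.22431488] [-2.82969228e-04  9.06664269e-01  4.21851903e-01 -8.91641689e-04] [ 1.19423018e-01  3.13226925e-01  1.57331049e+00 -1.72308799e-05
  1.25692610e+00  8.19250480e-01]
[[322.12284094 233.57487319]
 [324.51794173 233.31531178]]
```

View pics/wrist8.png

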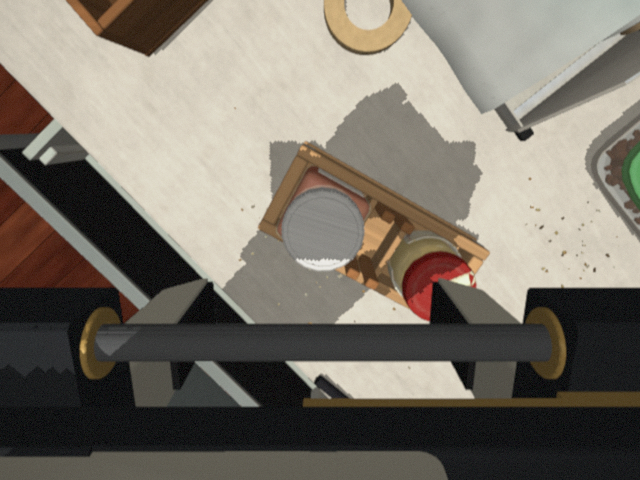

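Run:
```python
from h import *
w=np.load('w8.npy',allow_pickle=True).item()
im=cv2.imread('pics/wrist8.png')[160:300,240:400]
cv2.imwrite('pics/w8c.png',cv2.resize(im,None,fx=4.5,fy=4.5,interpolation=2))
```

```text
(no output)
```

View pics/w8c.png

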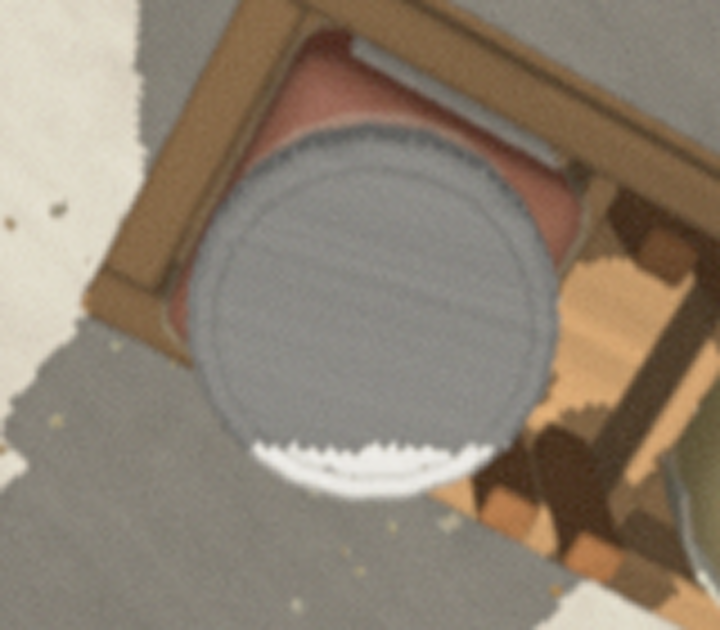

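Call:
{"op": "carry_out", "data": {"series": [{"claw":0,"dp":[1.5,0.7,0],"roll":0},{"claw":0,"dp":[0,0,15],"roll":-7},{"claw":0,"dp":[0,0,20],"roll":-7},{"claw":0,"dp":[0,0,25],"roll":0},{"claw":0,"dp":[0,0,20],"roll":0},{"claw":0,"dp":[0,0,10],"roll":0},{"claw":0,"dp":[0,0,0],"roll":0},{"claw":0,"dp":[0,0,0],"roll":0}]}}

```text
clock: 11.27
tcp_pos: [0.4913, 0.1365, 0.1354]
ee_rot: [-0.0, 0.848, 0.53, -0.0]
force: [0.0, 0.1, 1.5]
opening: 0.0916
```

Run:
```python
from rig import arm
from h import *
s=arm.observe();print(s['clock'],s['tcp_pos'],s['force'])
a=[cv2.resize(arm.read_camera(n)[y:y+220,x:x+240,::-1],None,fx=1.6,fy=1.6,interpolation=2) for n,x,y in(("side",230,150),("wrist",200,90))]
cv2.imwrite("pics/m9.png",cv2.hconcat(a))
```

```text
11.2667 [0.49134895 0.13646328 0.13543694] [0.01027792 0.05946817 1.46996662]
```

View pics/m9.png

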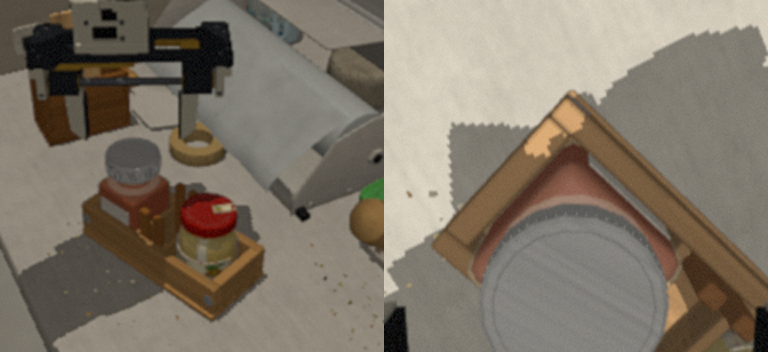

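Call:
{"op": "carry_out", "data": {"series": [{"claw":0,"dp":[0,-1.2,10],"roll":0},{"claw":0,"dp":[0,0,15],"roll":0},{"claw":0,"dp":[0,0,12],"roll":0},{"claw":0,"dp":[0,0,7],"roll":0},{"claw":0,"dp":[0,0,3],"roll":0},{"claw":0,"dp":[0,0,0],"roll":0},{"claw":0,"dp":[0,0,0],"roll":0}]}}

```text
clock: 11.95
tcp_pos: [0.4906, 0.137, 0.089]
ee_rot: [0.0, 0.848, 0.531, 0.001]
force: [0.6, 0.2, -0.0]
opening: 0.092
```

Run:
```python
from rig import arm
from h import *
s=arm.observe();print(s['clock'],s['tcp_pos'],s['force'])
a=[cv2.resize(arm.read_camera(n)[y:y+220,x:x+240,::-1],None,fx=1.6,fy=1.6,interpolation=2) for n,x,y in(("side",230,150),("wrist",200,130))]
cv2.imwrite("pics/m10.png",cv2.hconcat(a))
```

```text
11.95 [0.49061684 0.13699997 0.08900999] [ 0.56726798  0.19467296 -0.0373488 ]
```

View pics/m10.png

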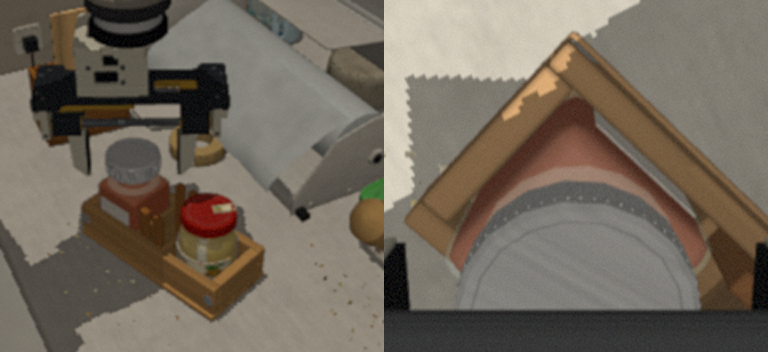

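Call:
{"op": "carry_out", "data": {"series": [{"claw":1,"dp":[0,0,0],"roll":0},{"claw":1,"dp":[0,0,0],"roll":0},{"claw":1,"dp":[0,0,0],"roll":0},{"claw":1,"dp":[0,0,0],"roll":0},{"claw":1,"dp":[0,0,0],"roll":0},{"claw":1,"dp":[0,0,0],"roll":0},{"claw":1,"dp":[0,0,0],"roll":0},{"claw":1,"dp":[0,0,0],"roll":0}], "newtons": 30}}

```text
clock: 12.72
tcp_pos: [0.4899, 0.137, 0.0882]
ee_rot: [-0.0, 0.848, 0.531, -0.0]
force: [-1.1, 0.2, 1.8]
opening: 0.0576
```

Call:
{"op": "carry_out", "data": {"series": [{"claw":1,"dp":[0,0,0],"roll":0},{"claw":1,"dp":[0,0,0],"roll":0},{"claw":1,"dp":[0,0,0],"roll":0}], "newtons": 60}}

```text
clock: 12.97
tcp_pos: [0.4899, 0.137, 0.0882]
ee_rot: [-0.0, 0.848, 0.531, -0.0]
force: [-1.4, 0.7, 1.0]
opening: 0.0573
```

Gripped at 57.3 mm with low forces. Begin turning.

Call:
{"op": "carry_out", "data": {"series": [{"claw":1,"dp":[0,0,0],"roll":-3},{"claw":1,"dp":[0,0,0],"roll":-3},{"claw":1,"dp":[0,0,-0.2],"roll":-4},{"claw":1,"dp":[0,0,-0.2],"roll":-4},{"claw":1,"dp":[0,0,-0.2],"roll":-4},{"claw":1,"dp":[0,0,0],"roll":0}]}}

```text
clock: 13.47
tcp_pos: [0.49, 0.1369, 0.0886]
ee_rot: [-0.0, 0.753, 0.658, 0.0]
force: [0.8, 0.8, -2.6]
opening: 0.0569
```

Run:
```python
from rig import arm
s=arm.observe();print(s['clock'],s['tcp_pos'],s['force'],s['ft_torque'],s['ee_rot'])
```

```text
13.4667 [0.49003933 0.13694115 0.08859061] [ 0.76838373  0.76017588 -2.56878526] [ 0.10393565 -0.09696157  0.05493569] [-3.64974089e-05  7.53401457e-01  6.57560829e-01  5.93980638e-06]
```

Run:
```python
from rig import arm
from h import *
a=[cv2.resize(arm.read_camera(n)[y:y+220,x:x+240,::-1],None,fx=1.6,fy=1.6,interpolation=2) for n,x,y in(("side",230,150),("wrist",200,130))]
cv2.imwrite("pics/m11.png",cv2.hconcat(a))
```

```text
(no output)
```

View pics/m11.png

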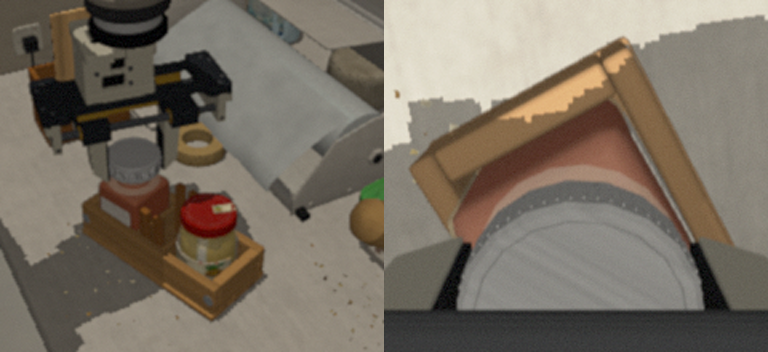

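Call:
{"op": "carry_out", "data": {"series": [{"claw":1,"dp":[0,0,-0.2],"roll":-5},{"claw":1,"dp":[0,0,-0.2],"roll":-5},{"claw":1,"dp":[0,0,-0.2],"roll":-5},{"claw":1,"dp":[0,0,-0.2],"roll":-5},{"claw":1,"dp":[0,0,-0.2],"roll":-5},{"claw":1,"dp":[0,0,-0.2],"roll":-5},{"claw":1,"dp":[0,0,0],"roll":0}]}}

```text
clock: 14.15
tcp_pos: [0.4897, 0.1368, 0.0895]
ee_rot: [-0.0, 0.558, 0.83, -0.0]
force: [1.0, -0.3, -4.3]
opening: 0.0573
```

Run:
```python
from rig import arm
s=arm.observe();print(s['clock'],s['tcp_pos'],s['force'],s['ft_torque'],s['ee_rot'])
```

```text
14.15 [0.48965034 0.13680108 0.08950805] [ 0.96514264 -0.30867676 -4.25716187] [ 0.0155176   0.00209308 -0.04092594] [-3.71056021e-04  5.57979273e-01  8.29854701e-01 -4.10707616e-04]
```

Call:
{"op": "carry_out", "data": {"series": [{"claw":1,"dp":[0,0,0],"roll":-5},{"claw":1,"dp":[0,0,0],"roll":-5},{"claw":1,"dp":[0,0,0],"roll":-5},{"claw":1,"dp":[0,0,0],"roll":-5},{"claw":1,"dp":[0,0,0],"roll":-5},{"claw":1,"dp":[0,0,0],"roll":-5},{"claw":1,"dp":[0,0,0],"roll":0},{"claw":1,"dp":[0,0,0],"roll":0}]}}

```text
clock: 14.82
tcp_pos: [0.4902, 0.1371, 0.0908]
ee_rot: [0.0, 0.327, 0.945, 0.0]
force: [-2.6, 1.5, 5.3]
opening: 0.0569
```

Run:
```python
from rig import arm
from h import *
s=arm.observe();print(s['clock'],s['tcp_pos'],s['force'],s['ft_torque'],s['ee_rot'],s['joint_pos'][5])
a=[cv2.resize(arm.read_camera(n)[y:y+220,x:x+240,::-1],None,fx=1.6,fy=1.6,interpolation=2) for n,x,y in(("side",230,150),("wrist",200,130))]
cv2.imwrite("pics/m12.png",cv2.hconcat(a))
```

```text
14.8167 [0.49016444 0.13707931 0.09075022] [-2.57342045  1.47527906  5.33595019] [0.24746037 0.35296218 0.06831228] [3.59239814e-04 3.27228820e-01 9.44945040e-01 2.02540987e-04] -0.7821067008557717
```

View pics/m12.png

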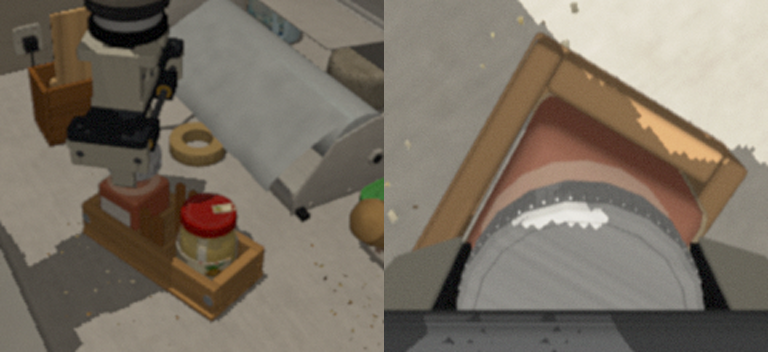

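Call:
{"op": "carry_out", "data": {"series": [{"claw":1,"dp":[0,0,-1.5],"roll":0},{"claw":1,"dp":[0,0,-1.5],"roll":0},{"claw":1,"dp":[0,0,-1],"roll":0},{"claw":1,"dp":[0,0,0],"roll":0},{"claw":1,"dp":[0,0,0],"roll":0}]}}

```text
clock: 15.33
tcp_pos: [0.4901, 0.1369, 0.094]
ee_rot: [0.0, 0.325, 0.946, -0.0]
force: [-1.1, -0.3, 0.5]
opening: 0.0569
```

Run:
```python
from rig import arm
from h import *
s=arm.observe();print(s['clock'],s['tcp_pos'],s['force'],s['ft_torque'])
a=[cv2.resize(arm.read_camera(n)[y:y+220,x:x+240,::-1],None,fx=1.6,fy=1.6,interpolation=2) for n,x,y in(("side",230,150),("wrist",200,130))]
cv2.imwrite("pics/m13.png",cv2.hconcat(a))
```

```text
15.3333 [0.49005826 0.13685919 0.09402811] [-1.08666149 -0.2710558   0.4888906 ] [ 0.05360575  0.13017199 -0.01107993]
```

View pics/m13.png

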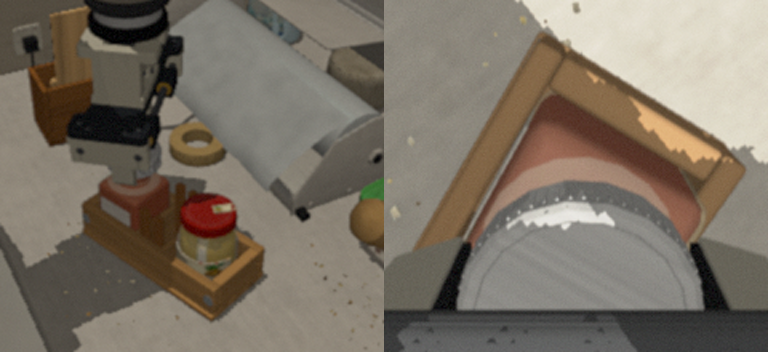

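Call:
{"op": "carry_out", "data": {"series": [{"claw":1,"dp":[0,0,-1.5],"roll":0},{"claw":1,"dp":[0,0,-1.5],"roll":0},{"claw":1,"dp":[0,0,-1.5],"roll":0},{"claw":1,"dp":[0,0,0],"roll":0}]}}

```text
clock: 15.77
tcp_pos: [0.4904, 0.137, 0.0989]
ee_rot: [0.0, 0.325, 0.946, 0.0]
force: [-0.3, 0.7, -1.1]
opening: 0.0573
```

Call:
{"op": "carry_out", "data": {"series": [{"claw":1,"dp":[0,0,-2.5],"roll":0},{"claw":1,"dp":[0,0,-3],"roll":0},{"claw":1,"dp":[0,0,-4],"roll":0},{"claw":1,"dp":[0,0,-4],"roll":0},{"claw":1,"dp":[0,0,-4],"roll":0},{"claw":1,"dp":[0,0,-4],"roll":0},{"claw":1,"dp":[0,0,-2.5],"roll":0},{"claw":1,"dp":[0,0,0],"roll":0},{"claw":1,"dp":[0,0,0],"roll":0},{"claw":1,"dp":[0,0,0],"roll":0}]}}

```text
clock: 16.6
tcp_pos: [0.4899, 0.1369, 0.1224]
ee_rot: [-0.0, 0.325, 0.946, -0.0]
force: [0.3, -0.2, -0.9]
opening: 0.0573
```

Run:
```python
from rig import arm
from h import *
s=arm.observe();print(s['clock'],s['tcp_pos'],s['force'],s['ft_torque'],s['opening'])
a=[cv2.resize(arm.read_camera(n)[y:y+220,x:x+240,::-1],None,fx=1.65,fy=1.65,interpolation=2) for n,x,y in(("side",230,150),("wrist",200,130))]
cv2.imwrite("pics/m14.png",cv2.hconcat(a))
cv2.imwrite("pics/c14.png",cv2.resize(arm.read_camera('scene')[180:330,190:440,::-1],None,fx=3.2,fy=3.2,interpolation=2))
```

```text
16.6 [0.48991186 0.13688649 0.12239549] [ 0.2745177  -0.23818588 -0.91210765] [ 0.04952654 -0.04975333  0.03293962] 0.05726695984881115
```

View pics/m14.png

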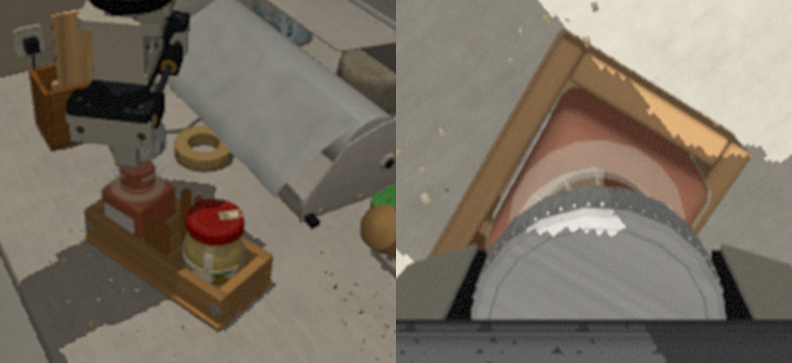

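View pics/c14.png

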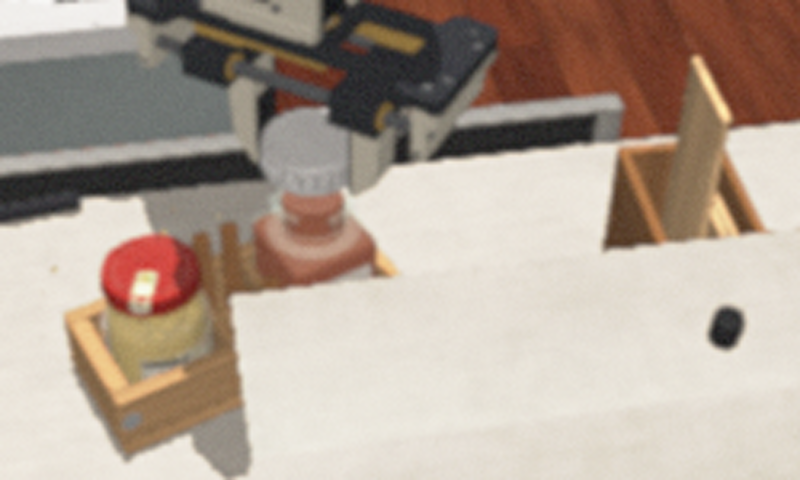

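Run:
```python
from rig import arm
print(arm.finish_job()); s=arm.observe();print(s['clock'],s['tcp_pos'],s['opening'],s['force'])
```

```text
the job is handed in; nothing more can be done
None
the job is handed in; nothing more can be done
```

I slid the divider straight up out of its grooves and stood it upright in the packing box, clear of the strips, then released it. I then gripped the lid at 60 N, turned it 78° anticlockwise, lifted it straight off and handed the job in at about 16.7 s.

**Last checks:**
- **Lid:** It was still held at a 57.3 mm opening, level, with the tool at rest. I estimate its lower edge about 20 mm above the rim, worked out from the tool's rise rather than measured directly. The force on the tool was about 0.9 N, so the lid hung free of the jar.
- **Jars:** The pictures showed the square jar down in its well and the round jar where it stood.
- **Divider:** It was standing upright in the box.

**Pull on the jar:** Partway through the unscrewing, the upward pull on the lid briefly reached about 4 N, close to the jar's own weight. I stopped raising the tool there, and later pictures showed the jar seated. No check failed, but handing in gives no verdict.

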